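Set the culture-plate turntable to its marked angle

ROBOT

A 6-joint arm with a two-finger parallel gripper is mounted at the origin on a cart in front of the work surface, level with it; the furniture and walls round the work are solid. World frame = base frame: x ahead of the robot, y to its left, z up, the work surface at z = 0. Lengths are in m, angles in rad, forces in N, time in s.
With the tool pointing down it reaches from about 0.275 to 0.725 m from the base axis. Payload 15.9 kg.
Tool frame: the origin (TCP) lies midway between the tips of the shut fingers; the grasp point (between the pads) lies 19 mm behind it (ctrl.grip_point_offset is the distance from the TCP to the grasp point, in m); z points along the fingers, y is the line along which they close (so a half turn about z gives the same grasp; the last joint's range is limited). The gripper opens to 85 mm and grips with 20 to 120 N. Pads are 22 mm wide; open, the fingers measure 114 mm over their backs; the gripper's body (76 mm by 85 mm) begins 54 mm behind the grasp point. The pads swing forward as they close: fully open they stand 13 mm farther back than shut.
Start: joints at [1.152, 0.213, -0.034, 1.323, 0, 1.571], TCP at [0.203, 0.457, 0.231] pointing down, gripper open.
Joint ranges: [-2.98, 2.98], [-0.74, 1.72], [-1.14, 1.35], [-2.1, 2.04], [-1.57, 1.44], [-3.14, 3.14]. Speed limits (rad/s): [1.89, 1.89, 2.39, 2.57, 3.14, 3.14].

INTERFACE

Orientations are given as [roll, pitch, yaw] about the fixed x, y, z axes, in that order (R = Rz(yaw) Ry(pitch) Rx(roll)).
In Python, from station import ctrl, planner, telemetry, camera, camera_params, spot_in gives the robot as it stands. The module is installed in compiled form; this text tells all that it offers. Calls block until the motion is done:
- ctrl.reach(position, orientation): joint-space move of the TCP to a pose.
- ctrl.move_l(position, frame=None, v=0.15): straight line of the TCP; frame=None keeps the orientation; v is the mean speed in m/s.
- ctrl.movej(angles): joint-space move.
- ctrl.command_gripper(opening, grasp_force=None): finger opening in m; grasp_force is the grip in N (None keeps the last); returns when the fingers have stopped.
- ctrl.sleep(seconds).
- planner.solve_ik(position, orientation): joint angles nearest the present ones, or None.
- telemetry.get_state(): the state.
- camera(name): name is "side" or "top" or "wrist"; returns the picture (480x640x3 uint8, red, green, blue); there is no depth.
- camera_params(name): a dict with "camera_matrix" (3x3 intrinsics, pixels), "k1" (the pictures are not rectified: a ray, as slopes to the right and down, at radius r is drawn at 1 + k1 r^2 times it, then the intrinsics apply), "view" (4x4, takes a point from world to camera coordinates); the wrist camera has in their place "tool_from_camera" (4x4, takes a point from camera to tool coordinates, whose origin is the TCP and whose axes are the flange's). Camera axes: x right, y down, z forward; pixel columns grow to the right and rows downward; lengths in m; the calibration is good to about 2 mm. A picture is of the moment at which its call begins: read the wrist's pose just before it. camera_params takes no time and is no camera call.
A pose or a line that the arm cannot do raises ctrl.Unreachable and nothing moves.
- ctrl.close_job(): hands the job in; it is judged then, once.
Trained networks look in the newest picture that a camera, given by its name, has taken for a name from the list of things; names that differ only in an ending like _2 or _b are one class to them, and where a whole thing is asked for, a point or a joint stands for the part that bears it (a point fixed in the world has none). Each returns a list of dicts, best first, with "confidence" (0 to 1); they miss things now and then, are a little off and sometimes report something else, mostly with a low value. They report only what shows in the picture. A call takes as long as a camera call. They do not tell look-alikes from the thing itself.
- spot_in(camera, label): "xy" ([column, row] in pixels, amid what is visible of it).
The state is a dict: "time_s": time; "joint_positions": joint angles; "dq": joint speeds; "joint_efforts": joint torques, N m; "tcp_pos": TCP position; "ee_rot": TCP orientation; "force": force on the tool from outside, world axes, zero at the start; "ft_torque": the same for the moment, N m; "grip_width": finger opening in m; "grip_force": force on a finger pad.
Only numpy, scipy, OpenCV 4.12 (cv2) and the standard library are available. Lean on these libraries where they do the work, as an engineer would, in place of code of your own. Each camera call takes 0.05 s, during which the arm holds its last target. There are 200 camera calls.

TASK

The culture plate on the graduated turntable has to stand at its next streaking angle. Pushing only with the fingertips, swing the black-knobbed brake lever outwards, away from the turntable, as far as it goes, to free the dial; then push the upright metal peg gently round until the white index line on the dark dial lines up with the line of the red marker on the scale ring, to within half of a small scale division; then push the lever back in against its stop so that the plate is locked there. Nothing is picked up or squeezed: the dish rides along in its seat, and the other things on the bench stay where they are.

Things in the scene. Friction and masses are not known exactly. Their poses are not given: they have to be found in the camera images.
- turntable: Grey round housing, fixed to the bench, 106 mm in radius. Origin on its vertical turning axis at bench level; its x axis points away from the robot and y to the left (yaw up to 0.25 rad off). On top a white scale ring (radius 81 to 101 mm, top at 28.5 mm) with black lines every 5 degrees, longer ones every 15, longest every 45; inside it the dark dial (radius 80 mm).
- table_centre (a point): Point on the turning axis, level with the top of the dial, 30 mm above the bench.
- dial: The dark dial that turns on the turntable, with the peg, the dish's rim and the index line on it. Origin on the turning axis at bench level; its +y points along the index line.
- dial_angle (a joint): Angle of the dark dial, rad, counter-clockwise from above positive, limits +-3.1. At 0 the index line points along the turntable's +y and the peg stands on its -x side. Brake free: it turns stiffly, taking 1 to 2 N at the peg, and stays where it is left. Brake locked: it does not turn under a gentle push.
- index_line (a point): Outer end of the white index line (2 mm wide, 38 mm long, radial) on the dial's top, at 80 mm radius.
- target_line (a point): Point on the dial's edge (80 mm radius, 30 mm above the bench) in line with the red marker: the index line's outer end must come here. The marker is a 14 mm wide red clip clamped fast over the outer edge of the scale ring, 36 mm high, reaching 20 mm past the ring with its thumbscrew, with a 2.4 mm wide radial red pointer line across the scale.
- finger_peg (a point): Foot of the upright round knurled aluminium peg on the dial, 14 mm in diameter (19 mm in the lowest 3 mm), 26 mm tall, its axis 60 mm from the dial's centre, a quarter turn counter-clockwise from the index line. This point: centre of its foot, 30 mm above the bench. It turns with the dial; push its side along the circle.
- brake (a joint): Angle of the brake lever, rad. 0 = locked at its inner stop, the lever pointing along the turntable's -x beside the ring; grows as it swings outwards (counter-clockwise from above); 1.3 = outer stop, fully free. The brake bites below about 0.6. It takes 1 to 3 N at the knob and stays where it is left. Swing it beyond 1.0 to free, back below 0.1 to lock.
- lever_knob (a point): Centre of the top of the lever's upright black knob (19 mm in diameter, from 31 to 62 mm above the bench), 75 mm from the pivot. The lever's round steel arm, 8 mm thick, runs to it at 28 to 41 mm above the bench.
- lever_pivot (a point): Point on the lever's vertical pivot axis, 120 mm from the turning axis on the turntable's -y side, 25 mm above the bench. The lever's hub is 25 mm in diameter and rises to 39 mm above the bench.
- dish: Round culture dish with lid, 60 mm in diameter, 15 mm high, loose, seated at the centre of the dial inside a 4 mm high aluminium rim (outer radius 36 mm), its underside 30 mm above the bench. Origin at the centre of its underside.
- spare_dish: Bystander: round culture dish like the other, 60 mm in diameter, 15 mm high, on the bench to the right. Origin at the centre of its underside.
- blue_marker: Bystander: marker pen with a blue cap, 132 mm long, 13 mm thick, lying on the bench in front of the turntable.
- amber_bottle: Bystander: amber bottle with a black cap, 60 mm in diameter, 128 mm high, at the left. Origin at the centre of its underside.
- tape: Bystander: roll of tan tape lying flat, 96 mm in diameter, 19 mm high, at the right.
- timer1: Bystander: white bench timer, 38 x 64 x 61 mm, at the left.
Things that resemble listed ones, but are neither listed nor needed, are in the scene too. What is shaped like the dish but green or purple is not meant.

How it is judged:
By the outcome, as a careful person would: the job done as asked, in the order asked, and still so for the second after the job is handed in, with the robot touching nothing.
It also fails if it takes over 61 s, if anything falls off the work surface, if the arm or the gripper's body presses on something with over 40 N, if the wrist force passes 120 N, or if a joint passes its speed limit or range.

## Working session

There is one attempt and no reset: what is moved stays moved. The work goes in short steps, each a Python script; the robot and the scene stay as the last script left them, time stands still between calls to the robot, and variables do not carry over. Pictures are saved under pics/ and viewed, at most 10 in all, crops included, and the job is handed in when it is done.

```bash
mkdir -p pics; python3 - <<'E'
from station import *
import cv2,numpy as np
for n in("top","side"):
    im=camera(n); cv2.imwrite(f"pics/{n}0.png",im[:,:,::-1])
    p=camera_params(n); print(n,np.round(p["camera_matrix"],1).tolist(),p["k1"],np.round(p["view"],4).tolist())
    for l in("turntable","dial","finger_peg","lever_knob","lever_pivot","index_line","target_line","dish","spare_dish"):
        print(l,[(np.round(d["xy"]).tolist(),round(d["confidence"],2)) for d in spot_in(n,l)[:3]])
p=camera_params("wrist");print({k:np.round(v,4).tolist() for k,v in p.items()})
print(telemetry.get_state())
E
```

```text
top [[496.5, 0.0, 320.3], [0.0, 496.5, 247.6], [0.0, 0.0, 1.0]] -0.08880043019227114 [[-0.0216, -0.9998, 0.0018, 0.0192], [-0.9954, 0.0213, -0.0931, 0.509], [0.093, -0.0038, -0.9957, 1.1019], [0.0, 0.0, 0.0, 1.0]]
turntable [([294.0, 223.0], 0.76), ([339.0, 228.0], 0.38)]
dial [([284.0, 232.0], 0.57), ([340.0, 228.0], 0.31)]
finger_peg [([275.0, 231.0], 0.63)]
lever_knob [([338.0, 226.0], 0.6), ([287.0, 233.0], 0.2)]
lever_pivot [([291.0, 226.0], 0.79)]
index_line [([291.0, 230.0], 0.82)]
target_line [([257.0, 258.0], 0.64)]
dish [([280.0, 219.0], 0.81), ([398.0, 225.0], 0.75), ([366.0, 282.0], 0.72)]
spare_dish [([448.0, 281.0], 0.57), ([175.0, 263.0], 0.21)]
side [[488.0, 0.0, 326.6], [0.0, 488.0, 230.9], [0.0, 0.0, 1.0]] 0.02611134767048382 [[0.9571, -0.2889, -0.0232, -0.4747], [-0.1501, -0.4257, -0.8923, 0.1168], [0.2479, 0.8575, -0.4508, 1.2045], [0.0, 0.0, 0.0, 1.0]]
turntable [([345.0, 227.0], 0.61)]
dial [([337.0, 221.0], 0.95)]
finger_peg [([342.0, 220.0], 0.98), ([344.0, 237.0], 0.19)]
lever_knob [([349.0, 238.0], 0.78)]
lever_pivot [([344.0, 223.0], 0.63)]
index_line [([34
[... 426 characters left out ...]
 [0.0, 0.0, 0.0, 1.0]]}
{'time_s': 1.0, 'joint_positions': array([ 1.15195646e+00,  2.12878263e-01, -3.44386843e-02,  1.32352407e+00,
       -3.18482486e-05,  1.57081725e+00]), 'dq': array([0.00035509, 0.000516  , 0.00070103, 0.00109641, 0.00090547,
       0.00199877]), 'joint_efforts': array([-1.21196426e-03, -6.85972738e+01,  4.87330377e+01,  1.43898538e-03,
       -9.70407712e-06, -4.28677595e-05]), 'tcp_pos': array([0.20334167, 0.45673629, 0.23130134]), 'ee_rot': array([-3.14154796e+00,  3.18491838e-05,  2.72273186e+00]), 'force': array([0.38682484, 0.16591243, 0.1288618 ]), 'ft_torque': array([-0.03032633, -0.04838874, -0.04702054]), 'grip_force': 0.0, 'grip_width': 0.08536745497542583}
```

```bash
python3 -c "
import cv2
a=cv2.imread('pics/top0.png');cv2.imwrite('pics/top_c.png',cv2.resize(a[140:320,170:410],None,fx=3.3,fy=3.3,interpolation=cv2.INTER_CUBIC))"
```

```text
(no output)
```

View pics/top0.png

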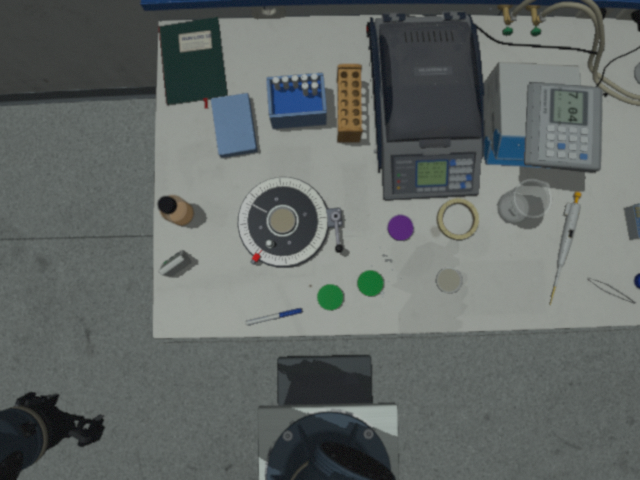

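View pics/top_c.png

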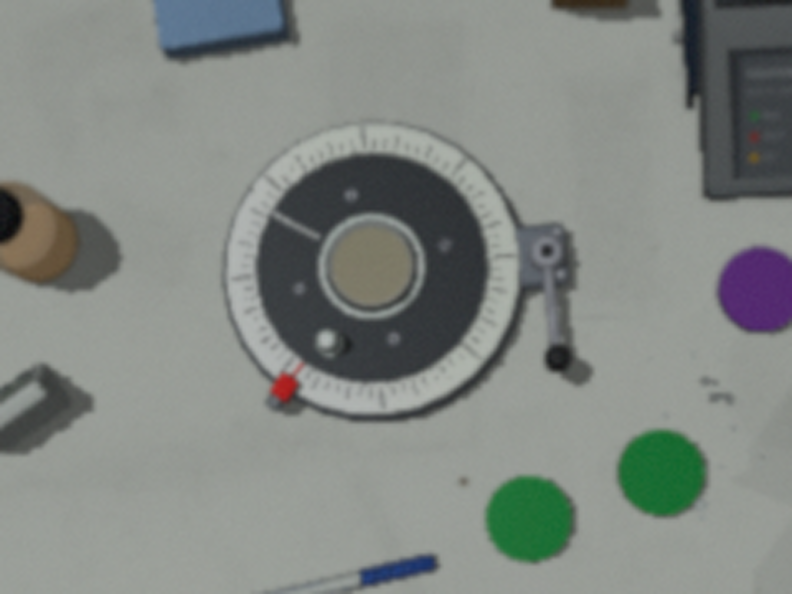

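View pics/side0.png

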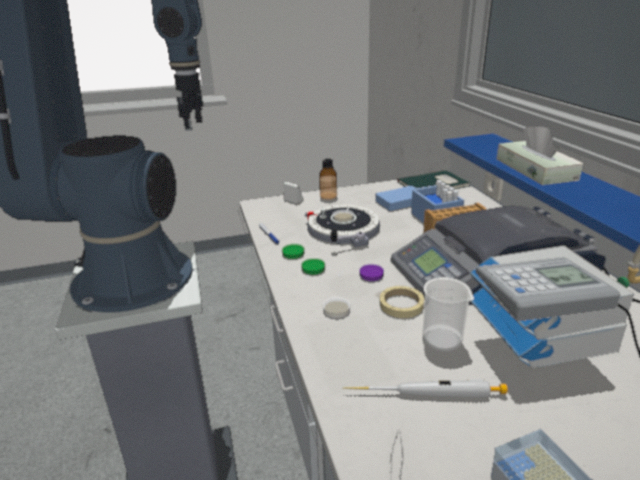

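The top view shows:
- Turntable: centre (283,221). The index line's outer end is at (253,204), up-left. The peg is at (269,243), and the red marker at (256,257), lower left.
- Lever: hub at (336,216) and black knob at (339,248).
- Look-alikes: green discs at (331,297) and (371,283), a purple disc at (401,228), and the spare dish at (449,281). For the peg, the small light dial dots could be mistaken. The black bottle cap at (167,205) could be mistaken for the knob.

The dial must turn about +84° CCW. Next I move to a wrist view.

```bash
cat > h.py <<'E'
from station import *
import cv2,numpy as np
from scipy.spatial.transform import Rotation as R
def cam(n):
    "intrinsics, k1, world_from_cam"
    p=camera_params(n)
    if n=="wrist":
        s=telemetry.get_state();T=np.eye(4);T[:3,:3]=R.from_euler("xyz",s["ee_rot"]).as_matrix();T[:3,3]=s["tcp_pos"]
        return p["camera_matrix"],p["k1"],T@p["tool_from_camera"]
    return p["camera_matrix"],p["k1"],np.linalg.inv(p["view"])
def ray(c,uv):
    K,k,W=c; d=(np.array(uv,float)-K[:2,2])/[K[0,0],K[1,1]]; s=d.copy()
    for _ in range(10): s=d/(1+k*(s@s))
    return W[:3,3],W[:3,:3]@[*s,1]
def onplane(c,uv,z):
    o,d=ray(c,uv); return (o+d*(z-o[2])/d[2])[:2]
def proj(c,P):
    K,k,W=c; q=(np.array(P)-W[:3,3])@W[:3,:3]; s=q[:2]/q[2]; s=s*(1+k*(s@s)); return s*[K[0,0],K[1,1]]+K[:2,2]
def rect(im,c,ctr,z=0.03,half=0.22,n=600):
    "orthophoto of plane z: row=-x, col=-y, n px over 2*half m"
    g=np.linspace(half,-half,n,endpoint=False)
    X,Y=np.meshgrid(ctr[0]+g,ctr[1]+g,indexing="ij")
    K,k,W=c; q=(np.stack([X,Y,np.full_like(X,z)],-1)-W[:3,3])@W[:3,:3]; s=q[...,:2]/q[...,2:]
    s=s*(1+k*(s**2).sum(-1,keepdims=True)); m=(s*[K[0,0],K[1,1]]+K[:2,2]).astype(np.float32)
    return cv2.remap(im,m[...,0],m[...,1],cv2.INTER_LINEAR)
E
python3 - <<'E'
from h import *
ct=cam("top"); f=lambda u,z:onplane(ct,u,z)
c=f((282.7,221.2),.03)
print("c",c,"idx",f((253.3,204.4),.03)-c,"mark",f((261,251),.0285)-c,"peg top",f((268.8,243),.056)-c,"knob",f((339,248),.062)-c,"hub",f((335.7,216),.039)-c)
ctrl.command_gripper(0.0)
ctrl.reach([c[0]-.07,c[1],.17],[np.pi,0,0])
w=cam("wrist"); im=camera("wrist"); cv2.imwrite("pics/w1.png",im[:,:,::-1]); np.savez("w1.npz",K=w[0],k=w[1],W=w[2])
for l in("finger_peg","lever_knob","lever_pivot","index_line","target_line","dish"):
    print(l,[(np.round(d["xy"]).tolist(),round(d["confidence"],2)) for d in spot_in("wrist",l)[:3]])
s=telemetry.get_state();print(s["time_s"],s["tcp_pos"],s["joint_positions"])
E
```

```text
c [0.57054987 0.09221177] idx [0.04013861 0.06650328] mark [-0.06662277  0.05012213] peg top [-0.0517294   0.02950556] knob [-0.06666051 -0.12472031] hub [ 0.00791271 -0.12007894]
finger_peg [([324.0, 98.0], 0.7)]
lever_knob [([468.0, 170.0], 0.93)]
lever_pivot [([340.0, 101.0], 0.94), ([237.0, 240.0], 0.5)]
index_line [([319.0, 92.0], 0.57)]
target_line [([241.0, 238.0], 0.64)]
dish [([314.0, 134.0], 0.96), ([417.0, 318.0], 0.93), ([514.0, 292.0], 0.77)]
5.875 [0.50055623 0.09225747 0.17000109] [ 1.82257728e-01  2.50469575e-01 -1.41933113e-01  1.17837922e+00
  1.08011927e-05 -2.95934891e+00]
```

View pics/w1.png

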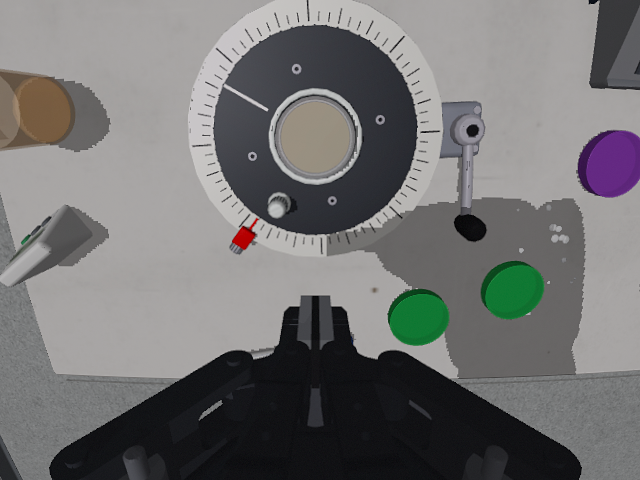

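The wrist view shows the dial centred at about (315,130). The index line runs (225,87)–(267,109), the red pointer is near (255,222), and the peg top is at (278,201). The knob is at (469,228) with the hub at (468,130). Next I measure these in an orthophoto.

```bash
cat >> h.py <<'E'
def measure(im,c,ctr):
    "centre, index angle, marker angle (world, rad) from an RGB picture"
    half,n=.13,1040; px=2*half/n
    for _ in range(2):
        o=rect(im,c,ctr,.03,half,n); g=cv2.cvtColor(o,cv2.COLOR_RGB2GRAY)
        yy,xx=np.mgrid[:n,:n]; x=half-yy*px; y=half-xx*px
        r=np.hypot(x,y)
        m=((g<100)&(r<.092)).astype(np.uint8)
        m=cv2.morphologyEx(m,cv2.MORPH_OPEN,np.ones((13,13)))
        h=max(cv2.findContours(m,cv2.RETR_EXTERNAL,cv2.CHAIN_APPROX_NONE)[0],key=cv2.contourArea)
        (u,v),rad=cv2.minEnclosingCircle(cv2.convexHull(h))
        e=cv2.fitEllipse(cv2.convexHull(h)); u,v=e[0]
        ctr=np.array(ctr)+[half-v*px,half-u*px]
    o=rect(im,c,ctr,.03,half,n); g=cv2.cvtColor(o,cv2.COLOR_RGB2GRAY).astype(float)
    # index: brightest radial streak r 45..76 mm
    th=np.radians(np.arange(0,360,.1)); rr=np.linspace(.046,.076,60)
    P=lambda img,rr:cv2.remap(img.astype(np.float32),((half-np.outer(np.sin(th),rr))/px).astype(np.float32),((half-np.outer(np.cos(th),rr))/px).astype(np.float32),cv2.INTER_LINEAR)
    s=np.percentile(P(g,rr),15,axis=1); b=np.median(s); k=s.argmax(); w=np.arange(k-25,k+26); ww=np.clip(s[w%3600]-b-.3*(s[k]-b),0,None)
    idx=(w*ww).sum()/ww.sum()*.1
    o2=rect(im,c,ctr,.0285,half,n).astype(float); red=np.clip(o2[...,0]-np.maximum(o2[...,1],o2[...,2])-30,0,None)
    q=P(red,np.linspace(.083,.095,30)).mean(1); k=q.argmax(); w=np.arange(k-40,k+41); ww=q[w%3600]
    mk=(w*ww).sum()/ww.sum()*.1
    return ctr,np.array(e[1])*px/2,idx,mk,s[int(idx*10)%3600],q.max(),o
E
python3 - <<'E'
from h import *
z=np.load("w1.npz"); c=(z["K"],float(z["k"]),z["W"]); im=cv2.imread("pics/w1.png")[:,:,::-1].copy()
ctr,rad,idx,mk,a,b,o=measure(im,c,(.5705,.0922)); print("wrist",ctr,rad,idx,mk,a,b)
ct=cam("top");it=cv2.imread("pics/top0.png")[:,:,::-1].copy(); r=measure(it,ct,(.5705,.0922)); print("top",r[:6])
# knob: blob of black near
def blob(im,uv,w,t):
    u,v=uv; s=im[v-w:v+w,u-w:u+w].max(2)<t; n,l,st,ce=cv2.connectedComponentsWithStats(s.astype(np.uint8)); k=st[1:,4].argmax()+1; return ce[k]+[u-w,v-w],st[k]
for n,cc,I,uv,w in(("w",c,im,(469,227),25),("t",ct,it,(339,248),8)):
    m,st=blob(I,uv,w,45); print(n,m,st,"z.045",onplane(cc,m,.0465))
# two-view triangulation of knob & peg
def tri(A,B):
    o1,d1=A;o2,d2=B; t=np.linalg.lstsq(np.c_[d1,-d2],o2-o1,rcond=None)[0]; p,q=o1+t[0]*d1,o2+t[1]*d2; return (p+q)/2,np.linalg.norm(p-q)
k=blob(im,(469,227),25,45)[0];k2=blob(it,(339,248),8,60)[0]; print("knob",tri(ray(c,k),ray(ct,k2)))
pa=np.array(ctr)+.06*np.array([np.cos(np.radians(idx+90)),np.sin(np.radians(idx+90))]); print("peg expected",pa,"px foot/top",proj(c,[*pa,.03]),proj(c,[*pa,.056]))
print("hub",onplane(c,(469,129),.039), "clip", onplane(c,(243,238),.036))
v=o.copy(); cv2.imwrite("pics/o1.png",cv2.resize(np.hstack([v[:,:,::-1]]),(560,560)))
cv2.imwrite("pics/crop.png",cv2.resize(im[170:260,220:500,::-1],None,fx=2.8,fy=2.8,interpolation=cv2.INTER_CUBIC))
E
```

```text
wrist [0.57327792 0.09154608] [0.08013004 0.08028957] 60.41108966610558 143.2890339143494 201.05176 137.33473
top (array([0.57224533, 0.09292786]), array([0.07919473, 0.0793285 ]), np.float64(60.25499379535745), np.float64(142.87789320363225), np.float32(110.1606), np.float32(19.506609))
w [469.89391576 226.950078  ] [ 10  12  32  28 641] z.045 [ 0.50496796 -0.03398218]
t [338.77777778 248.08333333] [ 5  5  7  7 36] z.045 [ 0.50513606 -0.03265587]
knob (array([ 0.50529354, -0.03319824,  0.04793114]), np.float64(0.0003060844692775567))
peg expected [0.52110249 0.1211725 ] px foot/top [279.39986357 202.48762825] [276.08429703 210.14517153]
hub [ 0.58098063 -0.02618026] clip [0.49203177 0.15229694]
```

View pics/crop.png

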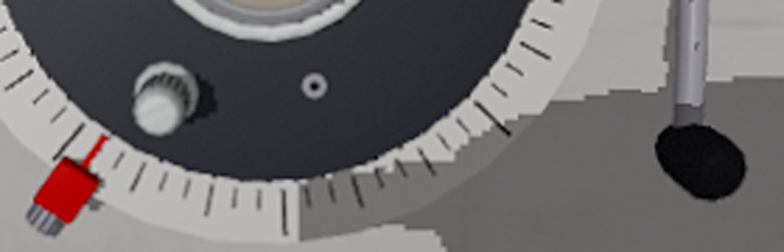

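The crop confirms the knurled peg, the lever's black knob and the red pointer. Wrist and top views agree: index at 60.3°, marker at 143.2°, so +82.9° is needed. The knob is at (0.505,-0.033), 75 mm from the pivot. Now I push the lever out.

```bash
cat >> h.py <<'E'
C=np.array([.5730,.0920]); HUB=np.array([.5808,-.0262]); 
u=lambda a:np.array([np.cos(a),np.sin(a)])
def F(): return telemetry.get_state()["force"][:2]
def go(p,z,yaw,v=.1): ctrl.move_l([*p,z],[np.pi,0,(yaw)%(2*np.pi)],v=v)
def sweep(cen,rad,off,angs,z,yawf,v,F0,lim,sgn):
    "finger centre at cen+rad*u(a)+off*tangent; stops if push resistance>lim; returns last angle"
    for a in angs:
        t=u(a+np.pi/2); go(cen+rad*u(a)+off*t,z,yawf(a),v)
        f=-(F()-F0)@t*sgn; print(round(np.degrees(a),1),round(f,1),end="; ")
        if f>lim: break
    print("t",round(telemetry.get_state()["time_s"],1)); return a
E
python3 - <<'E'
from h import *
K=np.array([.5052,-.0333]); d=K-HUB; L=.075; a0=np.arctan2(d[1],d[0])%(2*np.pi); print(np.degrees(a0),np.hypot(*d))
yf=lambda a:a-np.pi/2
s=HUB+L*u(a0)-.029*u(a0+np.pi/2)
ctrl.reach([*s,.1],[np.pi,0,yf(a0)])
go(s,.047,yf(a0),.1); F0=F()
a=sweep(HUB,L,-.0205,a0+np.radians([0,5,15,25,35,45,55,63,69,72]),.047,yf,.08,F0,12,1)
a=sweep(HUB,L,-.0205,a+np.radians(np.arange(1,8)),.047,yf,.04,F0,7,1)
p=HUB+L*u(a)-.03*u(a+np.pi/2); go(p,.047,yf(a)); go(p,.1,yf(a),.2)
im=camera("top");cv2.imwrite("pics/top2.png",im[:,:,::-1]); print(telemetry.get_state()["time_s"])
w=cam("wrist"); im=camera("wrist");np.savez("w2.npz",K=w[0],k=w[1],W=w[2]);cv2.imwrite("pics/w2.png",im[:,:,::-1])
E
```

```text
185.3652158691613 0.07593266754171092
185.4 -0.5; 190.4 0.5; 200.4 0.2; 210.4 -0.3; 220.4 1.0; 230.4 -0.5; 240.4 0.2; 248.4 1.1; 254.4 -0.3; 257.4 0.8; t 13.2
258.4 5.3; 259.4 11.4; t 13.7
14.3833
```

View pics/w2.png

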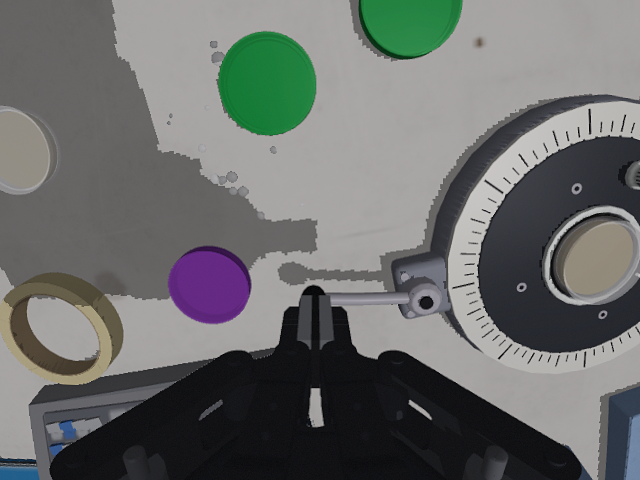

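The lever hit its outer stop after 74° (1.29 rad), and the picture shows its knob at (313,293), swung fully out. Now I push the peg, stopping about 5° short, and measure.

```bash
python3 - <<'E'
from h import *
yf=lambda a:a-np.pi/2
r=np.radians; a0=r(150.3)
s=C+.06*u(a0)-.027*u(a0+np.pi/2)
ctrl.reach([*s,.1],[np.pi,0,yf(a0)])
go(s,.042,yf(a0),.1); F0=F(); np.save("F0.npy",F0)
sweep(C,.06,-.018,r([149,155,165,175,185,195,205,215,223,228]),.042,yf,.06,F0,8,1)
w=cam("wrist"); im=camera("wrist");np.savez("w3.npz",K=w[0],k=w[1],W=w[2]);cv2.imwrite("pics/w3.png",im[:,:,::-1])
wt=cam("top"); it=camera("top");cv2.imwrite("pics/top3.png",it[:,:,::-1])
for c,i in((w,im),(wt,it)):
    try:
        m=measure(i,c,C); print(m[:6]); 
    except Exception as e: print(e)
E
```

```text
149.0 0.3; 155.0 0.1; 165.0 0.5; 175.0 0.7; 185.0 0.6; 195.0 1.2; 205.0 0.9; 215.0 1.1; 223.0 0.2; 228.0 1.2; t 20.3
(array([0.57875532, 0.08211859]), array([0.08626065, 0.08975293]), np.float64(138.04173341966327), np.float64(140.31383396802013), np.float32(58.0), np.float32(46.183723))
(array([0.573, 0.092]), array([0.09198693, 0.09198693]), np.float64(50.73249790784714), np.float64(nan), np.float32(89.0), np.float32(0.0))h.py:47: RuntimeWarning: invalid value encountered in scalar divide
  mk=(w*ww).sum()/ww.sum()*.1
```

View pics/w3.png

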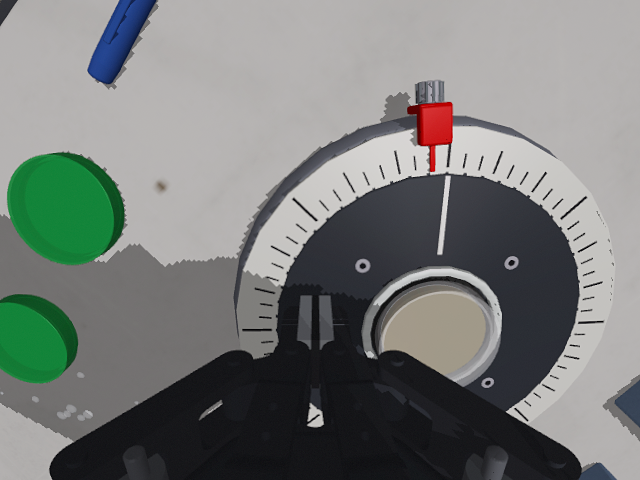

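The index line, (447,177)–(440,254), stands a little short of the red pointer, (433,146)–(433,170). I compute the gap directly from line fits in this picture.

```bash
cat >> h.py <<'E'
def gap(im,c,C=C):
    "index and marker angle (deg) by masks near the marker, about centre C"
    half,n=.13,1040; px=2*half/n; out=[]
    yy,xx=np.mgrid[:n,:n]; x=half-yy*px; y=half-xx*px; r=np.hypot(x,y); a=np.degrees(np.arctan2(y,x))%360
    o=rect(im,c,C,.03,half,n).astype(int); m=(o.min(2)>120)&(r>.05)&(r<.074)&(abs(a-143)<22)
    l,k,_,_=cv2.connectedComponentsWithStats(m.astype(np.uint8))[1:4] if 0 else (None,)*4 if 0 else (0,0,0,0)
    nn,lab,st,ce=cv2.connectedComponentsWithStats(m.astype(np.uint8)); j=st[1:,4].argmax()+1; s=lab==j
    o2=rect(im,c,C,.0285,half,n).astype(int); q=(o2[...,0]-o2[...,1:].max(2)>60)&(r>.080)&(r<.092)&(abs(a-143)<10)
    for w in(s,q):
        vx,vy,px0,py0=cv2.fitLine(np.c_[x[w],y[w]].astype(np.float32),cv2.DIST_L2,0,.01,.01).ravel()
        t=np.degrees(np.arctan2(vy,vx))%180; out+=[a[w].mean(),t,w.sum(),r[w].mean()]
    return np.round(out,4)
E
sed -i '/if 0 else/d' h.py
python3 - <<'E'
from h import *
z=np.load("w3.npz"); c=(z["K"],float(z["k"]),z["W"]); im=cv2.imread("pics/w3.png")[:,:,::-1].copy()
print(gap(im,c)); 
# index line pixel-derived: extend to centre
print(onplane(c,(447,177),.03)-C,onplane(c,(440,254),.03)-C,onplane(c,(433,158),.0285)-C)
for Cc in([.5733,.0915],[.5722,.0929]): print(gap(im,c,np.array(Cc)))
z=np.load("w1.npz"); c=(z["K"],float(z["k"]),z["W"]); im=cv2.imread("pics/w1.png")[:,:,::-1].copy(); print(gap(im,c,np.array([.57328,.09155]))[4:])
E
```

```text
[1.382287e+02 1.383650e+02 9.770000e+02 6.190000e-02 1.430686e+02
 1.433096e+02 4.500000e+02 8.640000e-02]
[-0.0585113   0.05190987] [-0.03042247  0.02773251] [-0.06908342  0.05243496]
[1.380713e+02 1.383685e+02 9.780000e+02 6.180000e-02 1.429148e+02
 1.434290e+02 4.280000e+02 8.670000e-02]
[1.383680e+02 1.382826e+02 9.720000e+02 6.190000e-02 1.430030e+02
 1.351082e+02 5.990000e+02 8.710000e-02]
[1.432901e+02 1.431485e+02 3.460000e+02 8.720000e-02]
```

The gap is 4.85°, and the commanded angle tracks the dial. I push to 232.8°, measure, back off, and measure again from above.

```bash
python3 - <<'E'
from h import *
yf=lambda a:a-np.pi/2
r=np.radians; F0=np.load("F0.npy")
sweep(C,.06,-.018,r([230,231.5,232.8]),.042,yf,.03,F0,8,1)
w=cam("wrist"); print(gap(camera("wrist"),w))
a=r(232.8); p=C+.06*u(a)-.028*u(a+np.pi/2); go(p,.042,yf(a)); go(p,.11,yf(a),.15)
w=cam("wrist"); im=camera("wrist");cv2.imwrite("pics/w4.png",im[:,:,::-1]); print(gap(im,w)); print(telemetry.get_state()["time_s"])
E
```

```text
230.0 0.3; 231.5 0.9; 232.8 0.7; t 21.1
[1.429679e+02 1.430660e+02 9.820000e+02 6.190000e-02 1.430050e+02
 1.426865e+02 4.510000e+02 8.650000e-02]
[1.430442e+02 1.431186e+02 9.690000e+02 6.230000e-02 1.431590e+02
 1.436817e+02 4.390000e+02 8.650000e-02]
22.0583
```

View pics/w4.png

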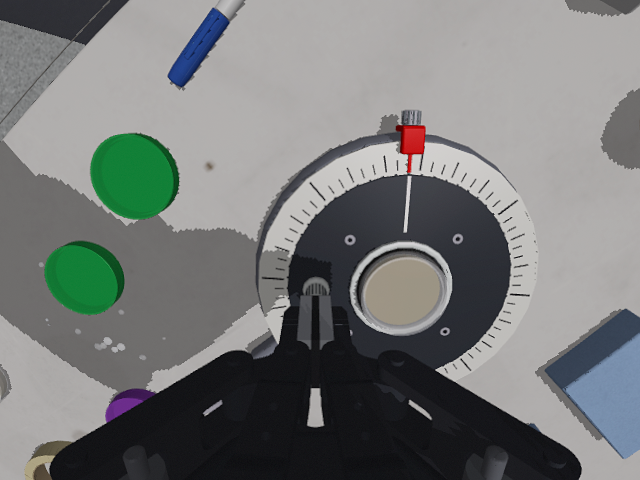

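The index is aligned with the pointer within about 0.1°. Before pushing the lever back from the far side, I check the height of the centrifuge near there.

```bash
python3 - <<'E'
from h import *
ct,cs=cam("top"),cam("side")
for uv in((384,195),(391,157),(383,190)):
    for z in(0,.03,.06,.09,.12): p=onplane(ct,uv,z); print(uv,z,np.round(p,3),np.round(proj(cs,[*p,z])))
im=cv2.imread("pics/side0.png"); a=cv2.resize(im[160:300,340:500],None,fx=4,fy=4,interpolation=cv2.INTER_CUBIC)
cv2.imwrite("pics/sidec.png",a)
E
```

```text
(384, 195) 0 [ 0.632 -0.144] [394. 264.]
(384, 195) 0.03 [ 0.626 -0.14 ] [392. 253.]
(384, 195) 0.06 [ 0.62  -0.136] [390. 242.]
(384, 195) 0.09 [ 0.614 -0.132] [387. 231.]
(384, 195) 0.12 [ 0.608 -0.127] [385. 220.]
(391, 157) 0 [ 0.723 -0.164] [431. 262.]
(391, 157) 0.03 [ 0.715 -0.159] [428. 251.]
(391, 157) 0.06 [ 0.707 -0.155] [425. 240.]
(391, 157) 0.09 [ 0.698 -0.15 ] [421. 229.]
(391, 157) 0.12 [ 0.69  -0.145] [418. 218.]
(383, 190) 0 [ 0.644 -0.142] [398. 263.]
(383, 190) 0.03 [ 0.638 -0.138] [396. 252.]
(383, 190) 0.06 [ 0.631 -0.134] [393. 241.]
(383, 190) 0.09 [ 0.625 -0.13 ] [391. 230.]
(383, 190) 0.12 [ 0.619 -0.126] [388. 219.]
```

View pics/sidec.png

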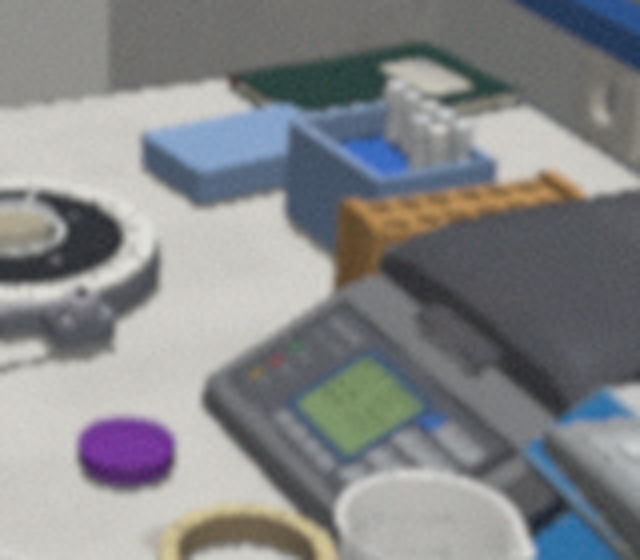

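The centrifuge's front corner, at (393,257), is only about 25 mm high, so the gripper clears it. I push the lever back in.

```bash
python3 - <<'E'
from h import *
yf=lambda a:a-np.pi/2
r=np.radians; L=.075; a0=r(259.4)
s=HUB+L*u(a0)+.029*u(a0+np.pi/2)
ctrl.reach([*s,.12],[np.pi,0,yf(a0)])
go(s,.047,yf(a0),.1); F0=F()
a=sweep(HUB,L,.0205,r([258,250,240,230,220,210,200,193,189,187.5]),.047,yf,.08,F0,12,-1)
a=sweep(HUB,L,.0205,a-r(np.arange(1,9)),.047,yf,.04,F0,7,-1)
p=HUB+L*u(a)+.03*u(a+np.pi/2); go(p,.047,yf(a)); go(p,.15,yf(a),.2)
ctrl.reach([C[0]-.07,C[1],.17],[np.pi,0,0.05])
w=cam("wrist"); im=camera("wrist");cv2.imwrite("pics/w5.png",im[:,:,::-1]); print(gap(im,w)); print(telemetry.get_state()["time_s"])
sb=im[202:252,444:494].max(2)<45; n,l,st,ce=cv2.connectedComponentsWithStats(sb.astype(np.uint8)); k=st[1:,4].argmax()+1; print("knob",onplane(w,ce[k]+[444,202],.0465))
E
```

```text
258.0 0.7; 250.0 0.5; 240.0 0.6; 230.0 1.2; 220.0 1.1; 210.0 0.8; 200.0 1.6; 193.0 1.2; 189.0 1.5; 187.5 1.4; t 26.7
186.5 1.9; 185.5 2.1; 184.5 1.6; 183.5 7.2; t 27.7
[1.432468e+02 1.431345e+02 1.063000e+03 6.200000e-02 1.434426e+02
 1.435575e+02 3.660000e+02 8.690000e-02]
32.3
knob [ 0.5048993 -0.033118 ]
```

View pics/w5.png

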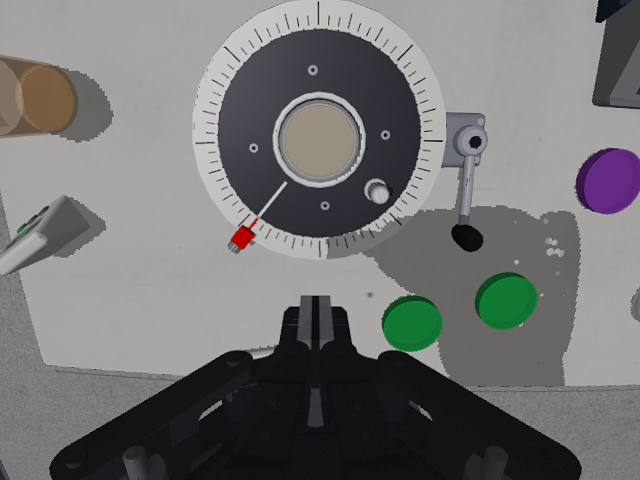

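The lever is back at its locked position: the knob at (467,238) matches its initial measured position, and the push met the stop. The index line meets the red pointer within 0.2°, and the bystanders in view look unmoved. I hand it in.

```bash
python3 -c "
from station import ctrl; print(ctrl.close_job())"
```

```text
the job is handed in; nothing more can be done
None
```

The job is handed in at about 32 s: I freed the brake to its outer stop, turned the dial until the index line sat within about 0.2° of the red marker, and pushed the lever back in against its stop.

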